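# Hold a corked pigment tube in the labelling fixture

### The arm

A 6-joint arm with a two-finger parallel gripper is mounted at the origin on the work surface. World frame = base frame: x ahead of the robot, y to its left, z up, the work surface at z = 0. Lengths are in m, angles in rad, forces in N, time in s.
With the tool pointing down it reaches from about 0.35 to 0.775 m from the base axis. Payload 7.3 kg.
Tool frame: the origin (TCP) lies midway between the tips of the shut fingers; the grasp point (between the pads) lies 19 mm behind it (tcp_to_grasp is the distance from the TCP to the grasp point, in m); z points along the fingers, y is the line along which they close (so a half turn about z gives the same grasp; the last joint's range is limited). The gripper opens to 92 mm and grips with 3 to 60 N. Pads are 19 mm wide; open, the fingers measure 130 mm over their backs; the gripper's body (75 mm by 190 mm) begins 47 mm behind the grasp point.
Start: joints at [-1.425, 0.342, 1.524, -0, 1.275, -0.146], TCP at [0.151, -0.503, 0.227] pointing down, gripper open.
Joint ranges: [-2.53, 2.53], [-0.77, 2.02], [0.04, 2.7], [-1, 4.14], [0.28, 2.66], [-3.11, 3.11]. Speed limits (rad/s): [2.57, 2.57, 3.14, 3.14, 3.14, 3.14].

### API

Orientations are given as [roll, pitch, yaw] about the fixed x, y, z axes, in that order (R = Rz(yaw) Ry(pitch) Rx(roll)).
In Python, from cell import observe, read_camera, calibration, hand_in, tcp_to_grasp gives the robot as it stands.
- The arm moves only by the tool send_rows, never from a script. Its argument "targets" is a list of rows, each a list of 5 numbers: the opening, from 0 (shut) to 1 (fully open), then the shift along the world's x, y, z in m, then the turn about the world's z in rad. A call has 1 to 5 rows; each row shifts and turns the commanded pose from where the row before left it; what a row does not reach is not made up. A row lasts 1/10 s, in which the tool goes at most 50 mm and 8.59 degrees, less where a joint would pass 70% of its speed; a pose out of reach is approached as far as the arm can. A call is refused whole if a number of a shift passes 0.05 or a number of a turn 0.15, either way. A call with a gripper value outside its range is refused whole. The fingers move at their own pace and stop on an object; "grip_force" is the grip in N (left out, the last holds). Time passes only in rows, so rows that do not move let the fingers close. It gives the time, the measured TCP pose, the force, the opening and the grip force at its end, in the units of the state.
- observe(): the state, without advancing time (a new reading comes with each control period).
- read_camera(name): name is "scene" or "side" or "wrist"; returns (picture, depth): 384x512x3 uint8, red, green, blue; 384x512 float32, m along the optical axis (not along the pixel's ray), 0 where there is no reading.
- calibration(name): a dict with "intrinsics" (3x3 intrinsics, pixels), "world_to_cam" (4x4, takes a point from world to camera coordinates); the wrist camera has in their place "hand_eye" (4x4, takes a point from camera to tool coordinates, whose origin is the TCP and whose axes are the flange's). Camera axes: x right, y up, looking along -z (the intrinsics and any distortion apply to the point x, -y, -z); pixel columns grow to the right and rows downward; lengths in m; the calibration is good to about 2 mm. The wrist camera is an equidistant fisheye: a pixel r from the principal point sees the ray r / f radians off the axis. A picture is of the moment at which its call begins: read the wrist's pose just before it. calibration takes no time and is no camera call.
- hand_in(): hands the job in; it is judged then, once.
The state is a dict: "time": time; "qpos": joint angles; "qvel": joint speeds; "joint_efforts": joint torques, N m; "tool_pos": TCP position; "tool_rot": TCP orientation; "contact_force": force on the tool from outside, world axes, zero at the start; "torque": the same for the moment, N m; "opening": finger opening in m; "grip_force": force on a finger pad.
Only numpy, scipy, OpenCV 4.12 (cv2) and the standard library are available. Lean on these libraries where they do the work, as an engineer would, in place of code of your own. Each camera call takes 0.05 s, during which the arm holds its last target. There are 200 camera calls.

### The job

Clamp the corked glass tube lengthwise in the fixture on the bench. Swing the carriage's cam lever right over to free the carriage; gently slide the carriage so that its spring plunger pushes the tube home against the head stop and the plunger is pressed in about half of its 12 mm travel, never bottoming hard on the glass; then swing the lever right back over to lock the carriage there. Let go of everything, and leave the bottle, the dish and the knife alone.

Things in the scene. Friction and masses are not known exactly. Their poses are not given: they have to be found in the camera images.
- fixture: Fixed fixture: dark steel base plate 110 x 360 x 12 mm with a rail along it. Origin on the table at mid-width, 5 mm to the +y side of the plate's middle; +y runs along the rail from carriage to head stop, z up. All positions below are in this frame, heights above the table. Grey carriage on the rail: 60 mm wide (x), 75 mm long, top 66 mm up. Two V saddles at y = 35 and 115 mm carry the tube
- head_stop (a point): Point on the face of the head stop (fixed aluminium block 60 x 22 mm, top 76 mm up) that the tube's glass bottom must touch, on the tube's axis: x = 0, y = 150 mm, 52 mm up
- carriage (a joint): Slide of the carriage along the fixture's +y, in m: 0 = farthest from the head stop, 0.100 = end of travel. Freed, it slides stiffly (about 5 N) and stays where it is left against the plunger's spring; locked, do not force it. At 0.080 the plunger just touches the cork of a fully home tube; at about 0.086 it is then half in. Starts at 0 to 0.04
- post_top (a point): Centre of the top of the carriage's grip post: upright steel bar 28 mm wide (fixture x), 12 mm thick (fixture y), standing from 66 to 120 mm above the table. Pinch it or push it to slide the carriage. It stands 42 mm behind the lever's plane (to fixture -y): y = -168 mm + carriage
- cam_lever (a joint): Angle of the cam lever, rad, about its pivot along the fixture's y: 0 = free, at its stop leaning 35 degrees to the fixture's -x side; 0.61 = upright; 1.22 = locked, at its stop leaning 35 degrees to +x. The cam grips from about 0.6 on: that part of the swing is stiff, up to about 8 N at the ball, both ways. It stays where it is left. Starts locked
- lever_ball (a point): Centre of the black ball (22 mm diameter) at the end of the cam lever (round steel rod 9 mm thick). It swings in the fixture's x-z plane on a radius of 85 mm about lever_pivot; about 119 mm above the table at either stop and 134 mm upright. Push it sideways with closed fingers, following its arc
- lever_pivot (a point): Pivot of the cam lever, in a slot across the carriage: x = 0, y = -126 mm + carriage, 49 mm above the table
- plunger (a joint): How far the spring plunger is pressed into the carriage, in m: 0 = out, 0.012 = bottomed. Spring: 0.5 N to start, 2 N at 6 mm, 3.5 N at 12 mm; beyond that the force on the glass climbs at once
- plunger_face (a point): Centre of the front face of the plunger's rubber pad (22 mm diameter), on the tube's axis, facing the head stop: y = -75 mm + carriage - plunger
- tube: Corked glass tube filled with pigment, lying loose in the V saddles along the fixture's y, cork towards the carriage: glass 20 mm diameter, 125 mm long, cork 22 mm diameter standing 20 mm out, 145 mm over all, 60 g. Origin on the axis at mid-length; its y axis points from the cork to the glass bottom. It starts some 7 to 24 mm short of the head stop
- tube_base (a point): Centre of the tube's glass bottom, on the axis
- cork_end (a point): Centre of the cork's outer face, on the axis
- bottle: Bystander: corked amber bottle 64 mm diameter, 150 mm tall; origin under its centre
- dish: Bystander: white ceramic dish 84 mm diameter, 35 mm high; origin under its centre
- knife: Bystander: spatula 200 mm long lying on the table along its own x; origin on its underside
Not all that is in view belongs to the job. What is shaped like the tube but pink is not meant.

How it is judged:
On the way, in this order (a step that is already met when the one before it is completed fails the run):
1. the cam lever is swung over to its free side (joint below 0.3 rad) (value of joint cam_lever below 0.3 rad), for 0.1 s.
2. with the lever still on its free side (below 0.5 rad), the carriage has pushed the tube's bottom within 3 mm of the head stop and the plunger is pressed 2.5 to 9.5 mm (value of joint cam_lever below 0.5 rad and y of tube_base in the frame of fixture above 0.147 m and value of joint plunger between 0.0025 and 0.0095 m), for 0.2 s.
At the end, for the whole second after the job is handed in: The cam lever is locked (past 1.02 rad), the tube lies in its saddles with its bottom within 3 mm of the head stop (5 mm in all directions) and the plunger's face on the cork (centres within 5 mm), the plunger is pressed in 2.5 to 9.5 mm, and the tube is at rest (value of joint cam_lever above 1.02 rad and y of tube_base in the frame of fixture above 0.147 m and distance between tube_base and head_stop below 0.005 m and distance between cork_end and plunger_face below 0.005 m and value of joint plunger between 0.0025 and 0.0095 m and linear speed of tube below 0.02 m/s); the robot touches nothing.
It fails at once if the tube is pressed with more than 15 N (contact force between tube and anything else above 15 N).
It fails at once if the bottle is moved more than 30 mm (distance of bottle from where it was at the start of the episode above 0.03 m).
It fails at once if the dish is moved more than 30 mm (distance of dish from where it was at the start of the episode above 0.03 m).
It fails at once if the knife is moved more than 30 mm (distance of knife from where it was at the start of the episode above 0.03 m).
It also fails if it takes over 64 s, if anything falls off the work surface, if the arm or the gripper's body presses on something with over 40 N, if the wrist force passes 120 N, or if a joint passes its speed limit or range.

## Working session

There is one attempt and no reset: what is moved stays moved. The work goes in short steps, Python scripts to look and compute and a tool call to move; the robot and the scene stay as the last step left them, time stands still between calls to the robot, and variables do not carry over. Pictures are saved under pics/ and viewed, at most 10 in all, crops included, and the job is handed in when it is done.

Besides the shell and the picture viewer there is one more tool, called after ">>>" by a JSON object that holds its "method" and its "body", one argument or row to a line. send_rows: Moves the arm, as the interface text tells. Its arguments: {"type":"object","properties":{"targets":{"type":"array","items":{"type":"array","items":{"type":"number"}}},"grip_force":{"type":"number"}},"required":["targets"]}

```bash
mkdir -p pics; cat > h.py <<'E'
from cell import *
import numpy as np, cv2
def grab(n):
    p,d=read_camera(n); np.savez('pics/%s.npz'%n,p=p,d=d); return p,d
def load(n):
    a=np.load('pics/%s.npz'%n); return a['p'],a['d']
def cloud(n,d):
    c=calibration(n); K=np.array(c['intrinsics']); T=np.linalg.inv(np.array(c['world_to_cam']))
    v,u=np.mgrid[:d.shape[0],:d.shape[1]]
    P=np.stack([(u-K[0,2])/K[0,0]*d,-(v-K[1,2])/K[1,1]*d,-d],-1)
    return P@T[:3,:3].T+T[:3,3]
E
python3 - <<'E'
from h import *
ims=[]
for n in('scene','side'):
    p,d=grab(n); print(n,{k:np.round(np.array(v),3).tolist() for k,v in calibration(n).items()})
    cv2.imwrite(f'pics/{n}0.png',cv2.resize(p[...,::-1],(800,600),interpolation=cv2.INTER_CUBIC))
print(observe(),tcp_to_grasp)
E
```

```text
scene {'intrinsics': [[400.907, 0.0, 261.849], [0.0, 400.907, 193.863], [0.0, 0.0, 1.0]], 'world_to_cam': [[0.046, 0.999, 0.011, -0.038], [-0.675, 0.023, 0.738, 0.266], [0.737, -0.041, 0.675, -1.59], [0.0, 0.0, 0.0, 1.0]]}
side {'intrinsics': [[451.571, 0.0, 247.102], [0.0, 451.571, 196.741], [0.0, 0.0, 1.0]], 'world_to_cam': [[-0.821, -0.571, 0.019, 0.461], [0.375, -0.512, 0.773, -0.275], [-0.431, 0.641, 0.635, -1.142], [0.0, 0.0, 0.0, 1.0]]}
{'time': 0.1, 'qpos': array([-1.42498081e+00,  3.42636899e-01,  1.52491379e+00, -1.34187927e-05,
        1.27539328e+00, -1.46002550e-01]), 'qvel': array([ 4.10570183e-04, -1.23510520e-03, -1.56366637e-03,  6.36582819e-05,
        1.14502832e-03,  1.41969535e-03]), 'joint_efforts': array([ 1.21019631e-03, -4.32003701e+01, -2.44695532e+01,  7.19132437e-02,
        5.26160456e-02, -6.17665091e-05]), 'tool_pos': array([ 0.15100275, -0.50244105,  0.22612553]), 'tool_rot': array([-3.14025385e+00, -1.83898808e-04,  2.91821858e-01]), 'contact_force': array([-0.21550256,  0.25879903, -0.35478297]), 'torque': array([ 0.03288451, -0.00454033, -0.05271557]), 'grip_force': 0.0, 'opening': 0.09173933491093435} 0.0188
```

View pics/scene0.png

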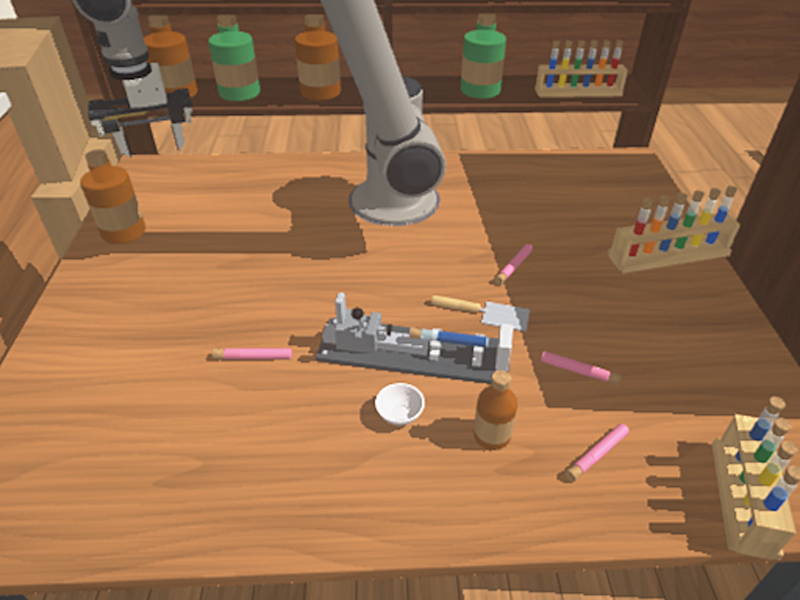

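View pics/side0.png

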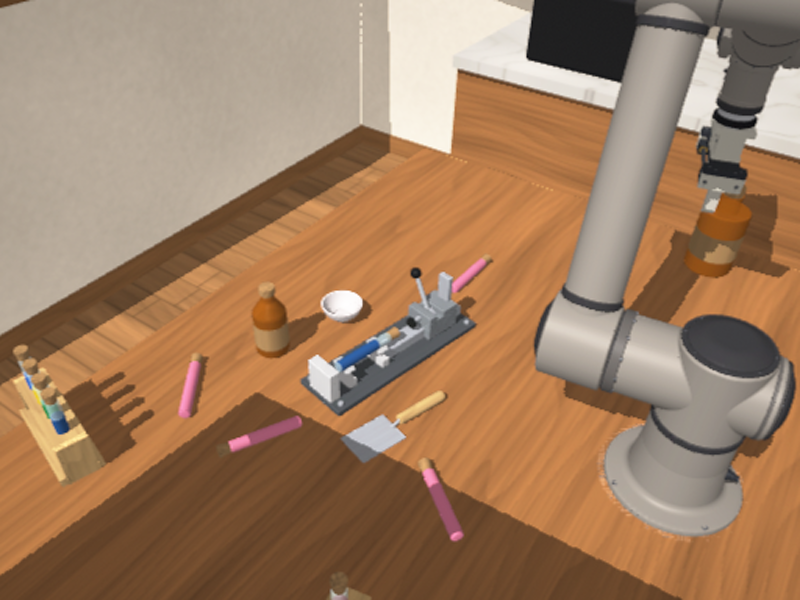

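The scene picture shows the fixture's plate from (318,358) to (505,380), with the carriage at the left: post (341,300), ball (357,313). The head stop is at (505,330). In the side picture the ball is at (416,273) and the post at (446,285). Fixture +y is roughly world +y.

```bash
python3 - <<'E'
from h import *
allP=[];allC=[]
for n in('scene','side'):
    p,d=load(n); P=cloud(n,d); x,y,z=np.moveaxis(P,-1,0)
    m=(d>0)&(x>.3)&(x<.7)&(y>-.3)&(y<.4)&(z>.004)&(z<.16)
    # component around fixture
    if n=='scene': s=(int(357*.64),int(330*.64))
    else: s=(int(435*.64),int(315*.64))
    t=P[s[1],s[0]]; print(n,'seed',t)
    g=p.max(-1).astype(int)-p.min(-1); 
    dark=m&(g<25)&(z<.02)&(z>.006)&(p.max(-1)<110)
    nl,lab,st,_=cv2.connectedComponentsWithStats(dark.astype(np.uint8))
    Q=P[dark]; Q=Q[(np.abs(Q[:,0]-np.median(Q[:,0]))<.12)]
    r=cv2.minAreaRect((Q[:,:2]*1000).astype(np.float32)); print('plate',r,len(Q),Q[:,2].mean())
    for nm,c in(('post',(z>.1)&(z<.14)&(p.min(-1)>70)),('ball',(z>.09)&(z<.14)&(p.max(-1)<60)),('head',(z>.07)&(z<.082)&(g<30)&(y>.05)),('blue',(p[...,2]>p[...,0].astype(int)+50)&(z>.03)&(z<.09))):
        c=c&m&(x<.62); A=P[c]
        if len(A): print(nm,len(A),'med',np.median(A,0).round(4),'lo',A.min(0).round(4),'hi',A.max(0).round(4))
    for nm,u,v in(('bottle',495,400),('dish',400,405)) if n=='scene' else (('bottle',268,315),('dish',342,305)):
        print(nm,P[int(v*.64),int(u*.64)].round(3))
    cx,cy=(420,338) if n=='scene' else (395,330); w=80 if n=='scene' else 75
    u0,v0=int(cx*.64),int(cy*.64)
    cv2.imwrite(f'pics/{n}c.png',cv2.resize(p[v0-50:v0+50,u0-70:u0+70,::-1],(784,560),interpolation=cv2.INTER_CUBIC))
E
```

```text
scene seed [ 0.51842816 -0.08500827  0.0487898 ]
plate ((533.598876953125, 10.29632568359375), (331.7897033691406, 107.5992431640625), 77.56623840332031) 1217 0.01165189142544689
post 69 med [ 0.5112 -0.1129  0.1178] lo [ 0.4913 -0.1221  0.1   ] hi [ 0.5598 -0.0777  0.1347]
ball 18 med [ 0.5577 -0.0794  0.1265] lo [ 0.5506 -0.0864  0.1199] hi [ 0.564  -0.0727  0.1346]
head 126 med [0.5713 0.1833 0.0757] lo [0.5391 0.1685 0.0701] hi [0.5989 0.1992 0.0794]
blue 174 med [0.5558 0.1073 0.0589] lo [0.5396 0.0646 0.0488] hi [0.5692 0.1516 0.0648]
bottle [0.743 0.135 0.11 ]
dish [ 0.664 -0.008  0.006]
side seed [ 0.48929588 -0.05427511  0.06665244]
plate ((531.0938110351562, 25.086395263671875), (359.0389404296875, 113.18694305419922), 77.61561584472656) 1329 0.011134319466019251
post 82 med [ 0.5051 -0.1077  0.1124] lo [ 0.4879 -0.1219  0.1006] hi [ 0.5479 -0.0703  0.122 ]
ball 29 med [ 0.5482 -0.0733  0.1273] lo [ 0.5406 -0.0792  0.119 ] hi [ 0.5574 -0.0695  0.1348]
head 141 med [0.5642 0.1881 0.0751] lo [0.5353 0.1707 0.0701] hi [0.5951 0.2014 0.0789]
blue 192 med [0.5467 0.1125 0.0587] lo [0.5318 0.0638 0.0488] hi [0.5636 0.1576 0.0663]
bottle [0.714 0.163 0.103]
dish [ 0.698 -0.03   0.005]
```

View pics/scenec.png

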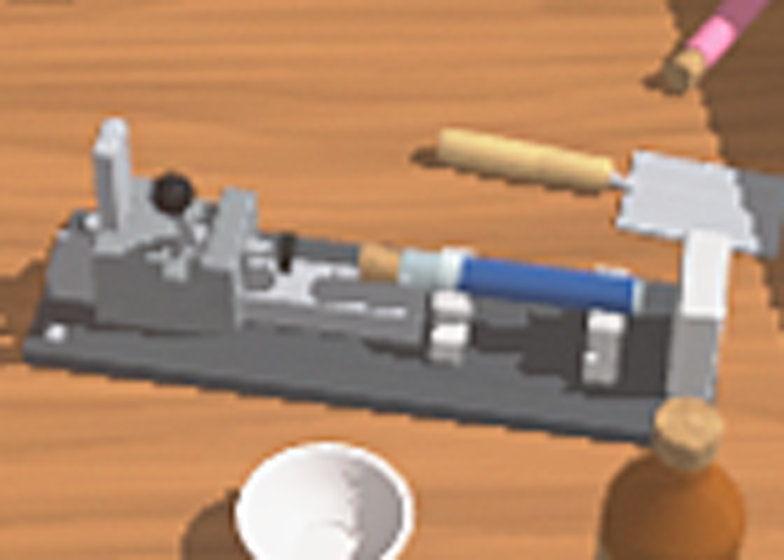

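View pics/sidec.png

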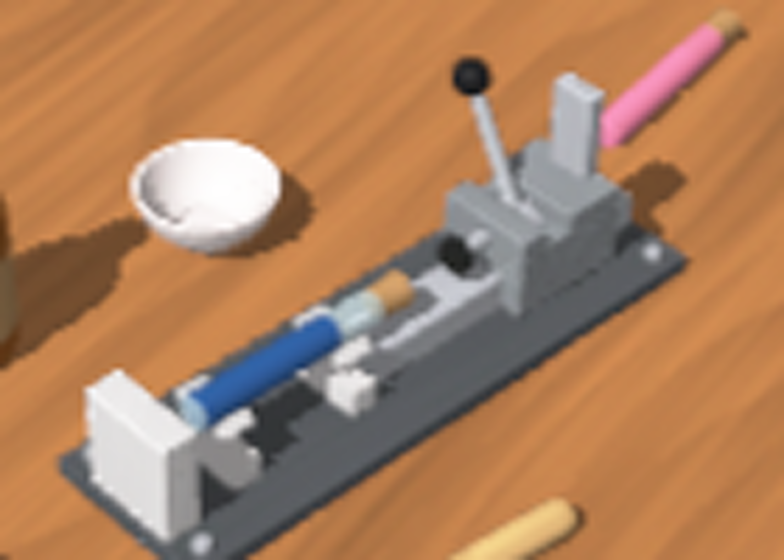

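The crops show the lever leaning to +x (locked), with the tube's bottom about 15 mm short of the head stop. The estimates are fixture yaw ≈ -0.216, origin ≈ (0.532, 0.030) and carriage ≈ 0.026. Next I move to the +x side of the ball and look with the wrist camera.

>>> {"method": "send_rows", "body": {
  "targets": [
    [0,0.03,0.028,0,-0.1],
    [0,0.03,0.028,0,-0.1],
    [0,0.03,0.028,0,-0.1],
    [0,0.03,0.028,0,-0.1],
    [0,0.03,0.028,0,-0.108]
  ]
}}

```text
time: 0.6
tool_pos: [0.3019, -0.3614, 0.2265]
tool_rot: [-3.141, 0.0, -0.221]
contact_force: [0.8, -0.5, 0.8]
opening: 0.0562
grip_force: 0.0
```

>>> {"method": "send_rows", "body": {
  "targets": [
    [0,0.03,0.028,0,0],
    [0,0.03,0.028,0,0],
    [0,0.03,0.028,0,0],
    [0,0.03,0.028,0,0],
    [0,0.03,0.028,0,0]
  ]
}}

```text
time: 1.1
tool_pos: [0.4519, -0.2213, 0.2265]
tool_rot: [-3.142, 0.001, -0.216]
contact_force: [1.2, -0.7, -0.2]
opening: 0.0165
grip_force: 0.0
```

>>> {"method": "send_rows", "body": {
  "targets": [
    [0,0.03,0.028,0,0],
    [0,0.03,0.028,0,0],
    [0,0.03,0.028,0,0],
    [0,0.03,0.028,0,0],
    [0,0.027,0.024,0,0]
  ]
}}

```text
time: 1.6
tool_pos: [0.599, -0.085, 0.2262]
tool_rot: [-3.141, 0.001, -0.216]
contact_force: [-0.1, -0.1, 0.2]
opening: 0.0001
grip_force: 0.0
```

```bash
cat >> h.py <<'E'
from scipy.spatial.transform import Rotation as R
def wcloud(d,pos,rot):
    c=calibration('wrist'); K=np.array(c['intrinsics']); H=np.array(c['hand_eye'])
    v,u=np.mgrid[:d.shape[0],:d.shape[1]]
    a=(u-K[0,2])/K[0,0]; b=(v-K[1,2])/K[1,1]; r=np.hypot(a,b)+1e-9; s=np.tan(np.minimum(r,1.5))/r
    P=np.stack([a*s*d,-b*s*d,-d],-1)@H[:3,:3].T+H[:3,3]
    return P@R.from_euler('xyz',rot).as_matrix().T+pos
def wproj(X,pos,rot):
    c=calibration('wrist'); K=np.array(c['intrinsics']); H=np.array(c['hand_eye'])
    t=(np.atleast_2d(X)-pos)@R.from_euler('xyz',rot).as_matrix(); p=(t-H[:3,3])@H[:3,:3]
    x,y,z=p[:,0],-p[:,1],-p[:,2]; rr=np.hypot(x,y); th=np.arctan2(rr,z)
    return np.c_[K[0,2]+K[0,0]*th*x/rr,K[1,2]+K[1,1]*th*y/rr]
def wgrab(tag):
    o=observe(); p,d=read_camera('wrist'); np.savez(f'pics/{tag}.npz',p=p,d=d,pos=o['tool_pos'],rot=o['tool_rot'])
    cv2.imwrite(f'pics/{tag}.png',cv2.resize(p[...,::-1],(800,600),interpolation=cv2.INTER_CUBIC)); return p,d,o
E
python3 - <<'E'
from h import *
p,d,o=wgrab('w1'); print(o['time'],o['tool_pos'],o['tool_rot'],o['contact_force'],np.round(calibration('wrist')['intrinsics'],2),np.round(calibration('wrist')['hand_eye'],3))
E
```

```text
1.6 [ 0.59902499 -0.08502039  0.22622034] [-3.14149381e+00  8.98805891e-04 -2.15515343e-01] [-0.13294758 -0.09516809  0.19460634] [[297.32   0.   255.79]
 [  0.   297.32 195.43]
 [  0.     0.     1.  ]] [[-0.     0.956  0.295  0.08 ]
 [ 1.     0.     0.    -0.   ]
 [ 0.     0.295 -0.956 -0.157]
 [ 0.     0.     0.     1.   ]]
```

View pics/w1.png

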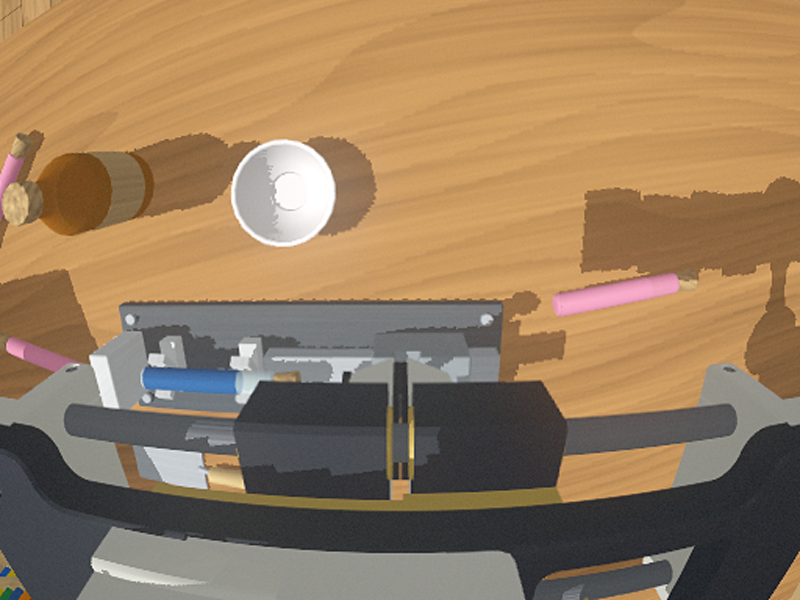

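The wrist view shows the plate's +x edge with corners at (120,303) and (502,303), the head stop at (118,355), the blue tube and the cork at (285,377). The fingers hide the ball. I'll refine the frame using all the clouds.

```bash
python3 - <<'E'
from h import *
W=np.load('pics/w1.npz'); C={'w':(W['p'],wcloud(W['d'],W['pos'],W['rot']))}
for n in('scene','side'):
    p,d=load(n); C[n]=(p,cloud(n,d))
th=-.216; ex=np.array([np.cos(th),np.sin(th)]); ey=np.array([-np.sin(th),np.cos(th)]); O=np.array([.532,.030])
def lohi(a): return np.percentile(a,[1,50,99]).round(4)
for n,(p,P) in C.items():
    D=P[...,:2]-O; fx=D@ex; fy=D@ey; z=P[...,2]; g=p.max(-1).astype(int)-p.min(-1); B=(abs(fx)<.08)&(abs(fy)<.2)
    def rep(nm,m):
        m=m&B
        if m.sum()>4: print(n,nm,m.sum(),'fx',lohi(fx[m]),'fy',lohi(fy[m]),'z',lohi(z[m]))
    rep('plate',(abs(z-.012)<.004)&(g<30)&(p.max(-1)<130))
    rep('headtop',(abs(z-.076)<.003)&(fy>.13))
    rep('headband',(z<.074)&(z>.03)&(fy>.13)&(g<30))
    rep('post',(z>.095)&(z<.125)&(fy<-.12)&(fx<.03))
    rep('ball',(z>.105)&(z<.14)&(p.max(-1)<60)&(fy<-.07))
    rep('blue',(p[...,2]>p[...,0].astype(int)+50)&(z>.04)&(z<.08))
    rep('carrtop',(abs(z-.066)<.003)&(fy<-.03)&(g<30))
    rep('cork',(p[...,0]>p[...,2].astype(int)+50)&(z>.045)&(z<.08)&(fy<.1)&(abs(fx)<.02))
E
```

```text
w plate 6611 fx [-0.0509  0.0348  0.0562] fy [-0.1824 -0.0005  0.1621] z [0.0088 0.0113 0.0137]
w headtop 377 fx [-0.0183  0.0077  0.0306] fy [0.148  0.1572 0.1685] z [0.0733 0.0752 0.0769]
w headband 806 fx [-0.0269  0.0086  0.031 ] fy [0.1472 0.1488 0.167 ] z [0.0305 0.0532 0.0739]
w blue 876 fx [-0.007   0.005   0.0112] fy [0.0369 0.0779 0.1252] z [0.0497 0.0598 0.0625]
w carrtop 377 fx [0.0134 0.0265 0.0314] fy [-0.1503 -0.1348 -0.0768] z [0.0632 0.0651 0.0679]
w cork 64 fx [0.0073 0.0092 0.0114] fy [-0.0145 -0.0072  0.0035] z [0.0497 0.0555 0.0596]
scene plate 1527 fx [-0.0457  0.0322  0.0583] fy [-0.1816  0.0207  0.1451] z [0.0083 0.0118 0.0155]
scene headtop 118 fx [-0.0264  0.0025  0.0314] fy [0.1474 0.1578 0.1684] z [0.0732 0.0758 0.0783]
scene headband 111 fx [-0.0193  0.0296  0.0333] fy [0.1467 0.1569 0.1688] z [0.0302 0.0537 0.074 ]
scene post 69 fx [-0.0093  0.0102  0.019 ] fy [-0.1521 -0.1447 -0.1404] z [0.0963 0.1154 0.1217]
scene ball 18 fx [0.0407 0.0484 0.0553] fy [-0.1083 -0.1011 -0.0946] z [0.1199 0.1265 0.1345]
scene blue 174 fx [-0.0026  0.0075  0.0124] fy [0.03
[... 313 characters left out ...]
] z [0.0082 0.0113 0.0154]
side headtop 112 fx [-0.0307 -0.0025  0.0295] fy [0.1484 0.1595 0.1696] z [0.073  0.0756 0.0786]
side headband 245 fx [-0.0308 -0.0123  0.0291] fy [0.1475 0.1689 0.1715] z [0.0314 0.0554 0.0737]
side post 79 fx [-0.0125 -0.0017  0.0163] fy [-0.1517 -0.1413 -0.1371] z [0.0958 0.1106 0.122 ]
side ball 29 fx [0.0307 0.0377 0.0467] fy [-0.1031 -0.0972 -0.0939] z [0.1192 0.1273 0.1346]
side blue 192 fx [-0.011  -0.0036  0.0078] fy [0.0369 0.0836 0.1273] z [0.0495 0.0587 0.064 ]
side carrtop 194 fx [-0.0287 -0.0008  0.0295] fy [-0.1478 -0.1174 -0.076 ] z [0.0631 0.0653 0.0687]
side cork 34 fx [-0.008  -0.0022  0.0071] fy [-0.0138 -0.0047  0.0054] z [0.0498 0.0589 0.0622]
```

>>> {"method": "send_rows", "body": {
  "targets": [
    [0,-0.001,-0.005,-0.037,0],
    [0,0,0,-0.037,0],
    [0,0,0,-0.038,0],
    [0,-0.0098,0.0021,0,0],
    [0,0,0,0,0]
  ]
}}

```text
time: 2.15
tool_pos: [0.5854, -0.0893, 0.1129]
tool_rot: [-3.141, 0.005, -0.216]
contact_force: [-0.3, -0.6, 0.6]
opening: 0.0004
grip_force: 0.0
```

>>> {"method": "send_rows", "body": {
  "targets": [
    [0,-0.0098,0.0021,0,0],
    [0,-0.0098,0.0021,0.005,0],
    [0,-0.0098,0.0021,0.0045,0],
    [0,-0.0098,0.0021,0.003,0],
    [0,0,0,0,0]
  ]
}}

```text
time: 2.65
tool_pos: [0.5472, -0.0811, 0.1285]
tool_rot: [3.141, -0.001, -0.216]
contact_force: [0.2, -0.7, 0.2]
opening: 0.0003
grip_force: 0.0
```

```bash
cat >> h.py <<'E'
th=-.216; ex=np.array([np.cos(th),np.sin(th)]); ey=np.array([-np.sin(th),np.cos(th)]); O=np.array([.5326,.0278])
def fix(X): D=np.asarray(X)[...,:2]-O; return np.stack([D@ex,D@ey,np.asarray(X)[...,2]],-1)
E
python3 - <<'E'
from h import *
o=observe(); print(fix(o['tool_pos']).round(4),o['contact_force'])
p,d=grab('side'); c=p[130:215,195:330,::-1]
cv2.imwrite('pics/s2.png',cv2.resize(c,(800,504),interpolation=cv2.INTER_CUBIC))
E
```

```text
[ 0.0376 -0.1032  0.1285] [ 0.15532192 -0.71150756  0.16636017]
```

View pics/s2.png

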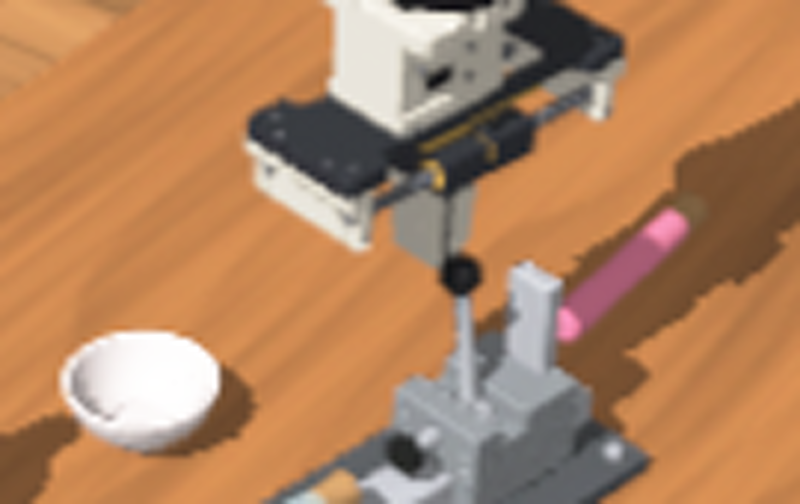

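The lever is being pushed as planned: the ball at (460,273) is against the shut fingers and nearly upright. I'll continue the arc.

>>> {"method": "send_rows", "body": {
  "targets": [
    [0,-0.0098,0.0021,0.0015,0],
    [0,-0.0098,0.0021,0.0005,0],
    [0,-0.0098,0.0021,-0.001,0],
    [0,-0.0098,0.0021,-0.002,0],
    [0,-0.0098,0.0021,-0.0035,0]
  ]
}}

```text
time: 3.2
tool_pos: [0.4978, -0.0705, 0.1225]
tool_rot: [3.142, 0.001, -0.216]
contact_force: [0.3, -0.1, 0.3]
opening: 0.0006
grip_force: 0.1
```

>>> {"method": "send_rows", "body": {
  "targets": [
    [0,-0.0098,0.0021,-0.005,0],
    [0,-0.006,0.0013,-0.004,0],
    [0,-0.003,0.0006,-0.002,0],
    [0,0,0,0,0]
  ]
}}

```text
time: 3.6
tool_pos: [0.4838, -0.0675, 0.1135]
tool_rot: [-3.141, -0.01, -0.217]
contact_force: [9.2, 0.0, 5.1]
opening: 0.0005
grip_force: 4.4
```

>>> {"method": "send_rows", "body": {
  "targets": [
    [0,0.0098,-0.0021,0.01,0],
    [0,0,0,0.04,0],
    [0.45,0,0,0.045,0],
    [0.45,-0.034,0.0075,0.015,0],
    [0.45,-0.044,0.0095,0,0]
  ]
}}

```text
time: 4.1
tool_pos: [0.413, -0.0524, 0.2236]
tool_rot: [3.141, -0.005, -0.216]
contact_force: [-0.7, -0.1, -0.0]
opening: 0.0198
grip_force: 0.0
```

>>> {"method": "send_rows", "body": {
  "targets": [
    [0.45,0,0,0,0],
    [0.45,0,0,0,0]
  ]
}}

```text
time: 4.3
tool_pos: [0.4113, -0.0517, 0.2219]
tool_rot: [3.141, -0.001, -0.216]
contact_force: [-0.3, 0.7, -0.3]
opening: 0.0357
grip_force: 0.0
```

```bash
cat > m.py <<'E'
from h import *
def measure(tag):
    p,d,o=wgrab(tag); P=wcloud(d,o['tool_pos'],o['tool_rot']); F=fix(P); fx,fy,z=np.moveaxis(F,-1,0); p=p.astype(int); g=p.max(-1)-p.min(-1); B=(d>0)&(abs(fx)<.08)&(abs(fy)<.2)
    q=lambda a: np.percentile(a,[2,50,98]).round(4)
    print(o['time'],'tcp',fix(o['tool_pos']).round(4),o['opening'],o['contact_force'].round(1))
    for nm,m in dict(headtop=(abs(z-.076)<.004)&(fy>.13),headface=(z<.072)&(z>.03)&(fy>.13)&(fy<.156)&(g<30),post=(z>.1)&(z<.125)&(fy<-.05)&(abs(fx)<.025)&(p.max(-1)>90),posttop=(abs(z-.12)<.003)&(fy<-.05)&(abs(fx)<.025)&(p.max(-1)>90),ball=(z>.1)&(z<.14)&(p.max(-1)<60)&(fx<-.02),carrtop=(abs(z-.066)<.003)&(fy<-.02)&(g<30),blue=(p[...,2]>p[...,0]+50)&(z>.04)&(z<.08),cork=(p[...,0]>p[...,2]+40)&(z>.05)&(z<.08)&(fy<.06)&(abs(fx)<.02),black=(p.max(-1)<60)&(z>.045)&(z<.07)&(abs(fx)<.014)&(fy<.04)).items():
        m=m&B
        if m.sum()>4: print(nm,m.sum(),'fx',q(fx[m]),'fy',q(fy[m]),'z',q(z[m]))
E
python3 -c "
from m import *
measure('w2')"
```

```text
4.3 tcp [-0.1014 -0.1036  0.2219] 0.03569047616815333 [-0.3  0.7 -0.3]
headtop 640 fx [-0.0293 -0.0006  0.0279] fy [0.1499 0.1593 0.1711] z [0.0725 0.0751 0.0768]
headface 839 fx [-0.0293 -0.001   0.0276] fy [0.1492 0.1506 0.1521] z [0.0316 0.0528 0.071 ]
post 495 fx [-0.0131  0.0002  0.0138] fy [-0.1487 -0.1417 -0.1367] z [0.1028 0.1189 0.1206]
posttop 409 fx [-0.0127  0.0005  0.0137] fy [-0.1488 -0.1427 -0.1373] z [0.1173 0.1191 0.1207]
carrtop 2680 fx [-0.0283 -0.0009  0.0289] fy [-0.1465 -0.1171 -0.0753] z [0.0635 0.0652 0.0669]
blue 1032 fx [-0.0099 -0.001   0.0089] fy [0.0397 0.0791 0.1257] z [0.0543 0.0601 0.0623]
cork 303 fx [-0.0092 -0.0006  0.0086] fy [-0.0138 -0.0055  0.0057] z [0.0517 0.0591 0.0627]
black 28 fx [-0.0095  0.006   0.0095] fy [-0.056  -0.0554 -0.0506] z [0.0493 0.0572 0.0607]
```

View pics/w2.png

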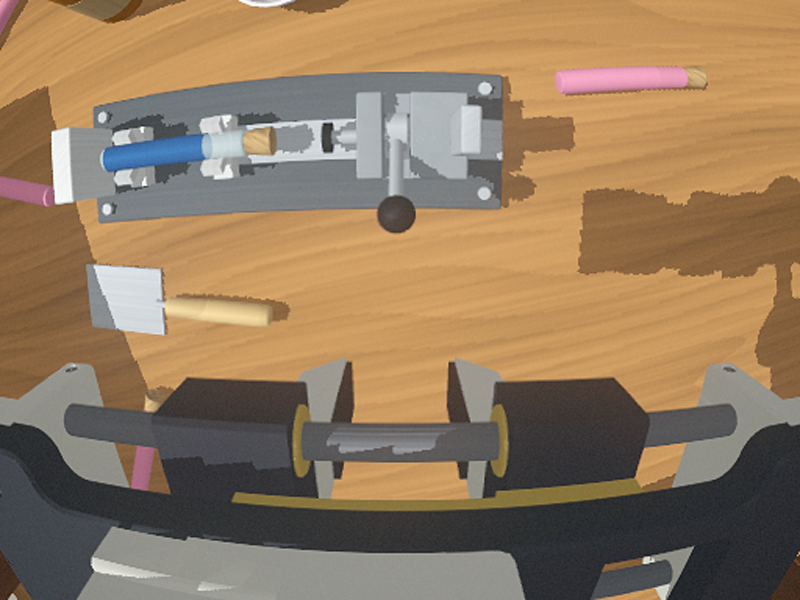

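The wrist view shows the lever free (ball at (396,214)), the post top at (469,130), the plunger pad at (327,137) and the cork's end at (272,140). Head top and face match the model within 1 mm, and carriage = 0.025. Next I pinch the post.

>>> {"method": "send_rows", "body": {
  "targets": [
    [0.45,0.03,-0.02,0,0],
    [0.45,0.03,-0.02,0,0],
    [0.45,0.0306,-0.0202,0,0],
    [0.45,0,0,-0.035,0],
    [0.45,0,0,-0.035,0]
  ]
}}

```text
time: 4.85
tool_pos: [0.5049, -0.1134, 0.1504]
tool_rot: [3.141, -0.002, -0.217]
contact_force: [-0.1, 0.1, -1.0]
opening: 0.0415
grip_force: 0.0
```

>>> {"method": "send_rows", "body": {
  "targets": [
    [0.45,0,0,-0.035,0],
    [0.45,0,0,-0.029,0],
    [0.45,0,0,0,0]
  ]
}}

```text
time: 5.15
tool_pos: [0.5009, -0.1115, 0.0835]
tool_rot: [-3.14, 0.008, -0.216]
contact_force: [-0.1, -0.5, 0.5]
opening: 0.0409
grip_force: 0.0
```

>>> {"method": "send_rows", "body": {
  "targets": [
    [0,0,0,0,0],
    [0,0,0,0,0],
    [0,0,0,0,0],
    [0,0,0,0,0],
    [0,0,0,0,0]
  ],
  "grip_force": 15
}}

```text
time: 5.65
tool_pos: [0.5033, -0.1124, 0.0889]
tool_rot: [3.141, -0.002, -0.216]
contact_force: [-1.1, -0.9, 5.0]
opening: 0.0119
grip_force: 15.0
```

```bash
python3 -c "
from m import *
o=observe(); print(fix(o['tool_pos']).round(4),o['opening'],o['contact_force'])"
```

```text
[ 0.0014 -0.1432  0.0889] 0.011855137204695413 [-1.08755282 -0.87131622  5.00548052]
```

>>> {"method": "send_rows", "body": {
  "targets": [
    [0,0.0009,0.0039,0,0],
    [0,0.0017,0.0078,0,0],
    [0,0.0017,0.0078,0,0],
    [0,0.0017,0.0078,0,0],
    [0,0.0009,0.0039,0,0]
  ]
}}

```text
time: 6.15
tool_pos: [0.51, -0.0814, 0.0889]
tool_rot: [3.14, -0.002, -0.215]
contact_force: [-3.0, -4.5, 7.1]
opening: 0.0119
grip_force: 15.0
```

```bash
python3 -c "
from m import *
measure('w3')"
```

```text
6.15 tcp [ 0.0013 -0.1115  0.0889] 0.011941601894120963 [-3.  -4.5  7.1]
headface 113 fx [-0.0292 -0.0235  0.0108] fy [0.1491 0.1505 0.1519] z [0.0303 0.0372 0.0459]
post 1449 fx [0.004  0.0121 0.0148] fy [-0.1315 -0.1114 -0.0912] z [0.1005 0.1149 0.1229]
posttop 611 fx [0.0037 0.0107 0.0146] fy [-0.1222 -0.1113 -0.1005] z [0.1172 0.119  0.1223]
carrtop 3808 fx [-0.0075  0.0154  0.0299] fy [-0.1153 -0.0847 -0.0441] z [0.0634 0.0652 0.0666]
blue 1517 fx [-0.0075  0.0035  0.0099] fy [0.039  0.0744 0.1219] z [0.0514 0.0598 0.0623]
cork 593 fx [-0.0076  0.0029  0.01  ] fy [-0.0137 -0.0065  0.0056] z [0.0518 0.059  0.062 ]
black 5 fx [-0.009  -0.0065 -0.0004] fy [-0.0247 -0.0245 -0.0243] z [0.0484 0.0537 0.0583]
```

>>> {"method": "send_rows", "body": {
  "targets": [
    [0,0.0006,0.0029,0,0],
    [0,0.0006,0.0029,0,0],
    [0,0.0006,0.0029,0,0],
    [0,0.0006,0.0029,0,0],
    [0,0.0006,0.0029,0,0]
  ]
}}

```text
time: 6.7
tool_pos: [0.513, -0.0675, 0.0889]
tool_rot: [3.14, -0.002, -0.216]
contact_force: [-2.3, -5.8, 6.3]
opening: 0.0117
grip_force: 15.0
```

>>> {"method": "send_rows", "body": {
  "targets": [
    [0,0.0004,0.002,0,0],
    [0,0.0004,0.002,0,0],
    [0,0.0004,0.002,0,0],
    [0,0.0004,0.002,0,0],
    [0,0,0,0,0]
  ]
}}

```text
time: 7.2
tool_pos: [0.5147, -0.0592, 0.0889]
tool_rot: [3.14, -0.002, -0.216]
contact_force: [-2.0, -4.0, 5.8]
opening: 0.0118
grip_force: 15.0
```

```bash
python3 -c "
from m import *
measure('w4')"
```

```text
7.2 tcp [ 0.0012 -0.0888  0.0889] 0.011834984691650239 [-2.  -4.   5.8]
headface 730 fx [-0.0292 -0.0099  0.0289] fy [0.149  0.1506 0.1525] z [0.0306 0.0446 0.0651]
post 1448 fx [0.0039 0.012  0.0146] fy [-0.1087 -0.0887 -0.0688] z [0.1004 0.115  0.123 ]
posttop 615 fx [0.0035 0.0106 0.0145] fy [-0.0994 -0.0887 -0.0778] z [0.1174 0.1191 0.1222]
carrtop 3805 fx [-0.0076  0.0153  0.0299] fy [-0.0926 -0.062  -0.0215] z [0.0635 0.0652 0.0666]
blue 1612 fx [-0.0076  0.0034  0.0098] fy [0.0568 0.0935 0.1427] z [0.0511 0.0599 0.0621]
cork 504 fx [-0.0072  0.0032  0.0098] fy [0.0047 0.013  0.0234] z [0.0521 0.0593 0.0619]
```

>>> {"method": "send_rows", "body": {
  "targets": [
    [0,0.0003,0.0015,0,0],
    [0,0.0003,0.0015,0,0],
    [0,0.0003,0.0015,0,0],
    [0,0.0003,0.0014,0,0],
    [0,0.0002,0.0009,0,0]
  ]
}}

```text
time: 7.75
tool_pos: [0.5161, -0.0529, 0.0889]
tool_rot: [3.139, -0.002, -0.216]
contact_force: [-2.0, -7.3, 6.0]
opening: 0.0121
grip_force: 15.0
```

>>> {"method": "send_rows", "body": {
  "targets": [
    [0,0,0,0,0],
    [0,0,0,0,0],
    [0,0,0,0,0]
  ]
}}

```text
time: 8.05
tool_pos: [0.5161, -0.0528, 0.0889]
tool_rot: [3.14, -0.002, -0.216]
contact_force: [-2.2, -5.9, 6.9]
opening: 0.012
grip_force: 15.0
```

```bash
python3 -c "
from m import *
measure('w5')"
```

```text
8.05 tcp [ 0.0012 -0.0823  0.0889] 0.012011439575005101 [-2.2 -5.9  6.9]
headtop 5 fx [-0.0272 -0.0253 -0.0228] fy [0.1485 0.1504 0.1513] z [0.0724 0.0728 0.0735]
headface 1007 fx [-0.029  -0.0019  0.0291] fy [0.1489 0.1507 0.1525] z [0.0308 0.0494 0.0694]
post 1449 fx [0.0039 0.012  0.0146] fy [-0.1022 -0.0821 -0.0618] z [0.1006 0.1148 0.1231]
posttop 608 fx [0.0035 0.0103 0.0144] fy [-0.0927 -0.0821 -0.0712] z [0.1173 0.1191 0.122 ]
carrtop 3337 fx [-0.0075  0.0158  0.0299] fy [-0.086  -0.0587 -0.0208] z [0.0634 0.0652 0.0666]
blue 1654 fx [-0.0078  0.0034  0.0098] fy [0.0581 0.0954 0.1441] z [0.0516 0.0599 0.0622]
cork 519 fx [-0.0072  0.0031  0.0099] fy [0.006  0.0147 0.0246] z [0.0518 0.0593 0.0622]
```

View pics/w5.png

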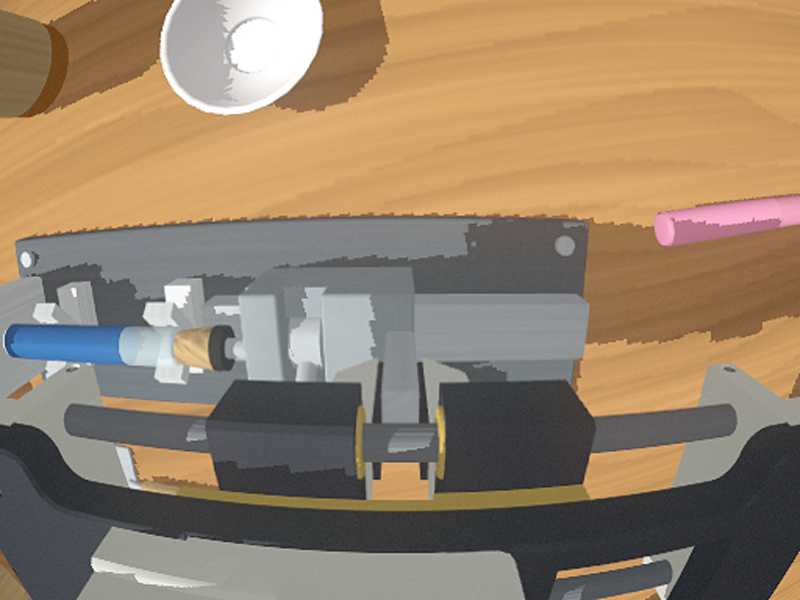

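The pad is pressed on the cork at (225,348), and the tube's glass is at the stop. The carriage is at 0.0857 with the plunger about 5.5 mm in. Now I release, rise and go round to the lever's -x side.

>>> {"method": "send_rows", "body": {
  "targets": [
    [0.4,0,0,0,0],
    [0.4,0,0,0,0],
    [0.4,0,0,0,0],
    [0.4,0,0,0,0],
    [0.4,0,0,0.03,0]
  ]
}}

```text
time: 8.6
tool_pos: [0.5131, -0.0509, 0.1148]
tool_rot: [-3.141, 0.008, -0.216]
contact_force: [0.1, -0.6, 0.2]
opening: 0.0365
grip_force: 0.0
```

>>> {"method": "send_rows", "body": {
  "targets": [
    [0.4,0,0,0.045,0],
    [0.4,0,0,0.045,0],
    [0,-0.0267,0.0202,0.01,0],
    [0,-0.0267,0.0202,0,0],
    [0,-0.0267,0.0202,0,0]
  ]
}}

```text
time: 9.1
tool_pos: [0.4345, 0.0096, 0.2181]
tool_rot: [-3.141, -0.001, -0.217]
contact_force: [-0.0, 0.0, 0.0]
opening: 0.0171
grip_force: 0.0
```

>>> {"method": "send_rows", "body": {
  "targets": [
    [0,0,0,0,0],
    [0,0,0,0,0],
    [0,0,0,0,0]
  ]
}}

```text
time: 9.4
tool_pos: [0.4363, 0.0086, 0.2178]
tool_rot: [3.141, -0.001, -0.216]
contact_force: [-0.3, 0.1, 0.1]
opening: 0.0004
grip_force: 0.0
```

```bash
python3 -c "
from m import *
measure('w6')"
```

```text
9.4 tcp [-0.09   -0.0394  0.2178] 0.00035512643996341 [-0.3  0.1  0.1]
headtop 831 fx [-0.0292 -0.0007  0.0278] fy [0.1502 0.1598 0.1714] z [0.0726 0.0751 0.0766]
headface 682 fx [-0.0293 -0.0017  0.0281] fy [0.1488 0.1507 0.1517] z [0.0312 0.0567 0.0713]
post 511 fx [-0.0134  0.0003  0.0136] fy [-0.0875 -0.0805 -0.0757] z [0.1029 0.1188 0.1206]
posttop 422 fx [-0.0127  0.0003  0.0135] fy [-0.0875 -0.0816 -0.0761] z [0.1174 0.1191 0.1206]
carrtop 2405 fx [-0.0283 -0.0002  0.0289] fy [-0.0853 -0.0599 -0.021 ] z [0.0636 0.0652 0.0669]
blue 1223 fx [-0.01   -0.0008  0.0089] fy [0.0584 0.0981 0.1442] z [0.054  0.0601 0.0625]
cork 303 fx [-0.0089 -0.0003  0.0086] fy [0.0058 0.0148 0.0251] z [0.0531 0.0595 0.0622]
black 10 fx [-0.0102  0.0079  0.0093] fy [-0.0004  0.0005  0.0041] z [0.0463 0.0557 0.0584]
```

Carriage still at 0.086 and tube home. Swinging the lever back.

>>> {"method": "send_rows", "body": {
  "targets": [
    [0,0,0,-0.035,0],
    [0,0,0,-0.035,0],
    [0,0,0,-0.034,0],
    [0,0.0098,-0.0021,0,0],
    [0,0,0,0,0]
  ]
}}

```text
time: 9.95
tool_pos: [0.4474, 0.0061, 0.1141]
tool_rot: [3.142, -0.001, -0.217]
contact_force: [0.4, -0.8, 0.2]
opening: 0.0003
grip_force: 0.0
```

>>> {"method": "send_rows", "body": {
  "targets": [
    [0,0.0098,-0.0021,0,0],
    [0,0.0098,-0.0021,0.005,0],
    [0,0.0098,-0.0021,0.0045,0],
    [0,0.0098,-0.0021,0.003,0],
    [0,0.0098,-0.0021,0.0015,0]
  ]
}}

```text
time: 10.45
tool_pos: [0.496, -0.004, 0.1292]
tool_rot: [-3.142, -0.003, -0.216]
contact_force: [-0.1, 0.7, 0.2]
opening: 0.0005
grip_force: 0.3
```

>>> {"method": "send_rows", "body": {
  "targets": [
    [0,0.0098,-0.0021,0.0005,0],
    [0,0.0098,-0.0021,-0.001,0],
    [0,0.0098,-0.0021,-0.002,0],
    [0,0.0098,-0.0021,-0.0035,0],
    [0,0.0098,-0.0021,-0.0045,0]
  ]
}}

```text
time: 10.95
tool_pos: [0.5429, -0.0142, 0.1167]
tool_rot: [3.141, 0.003, -0.216]
contact_force: [-7.5, -0.9, 4.9]
opening: 0.0002
grip_force: 3.2
```

>>> {"method": "send_rows", "body": {
  "targets": [
    [0,0.006,-0.0013,-0.004,0],
    [0,0.004,-0.0009,-0.002,0],
    [0,0,0,0,0]
  ]
}}

```text
time: 11.25
tool_pos: [0.5518, -0.0164, 0.1102]
tool_rot: [3.141, 0.005, -0.216]
contact_force: [-8.2, -0.1, 1.9]
opening: 0.0005
grip_force: 4.4
```

```bash
python3 -c "
from m import *
o=observe(); print(fix(o['tool_pos']).round(4),o['contact_force'])"
```

```text
[ 0.0282 -0.039   0.1102] [-8.21241863 -0.14174666  1.87512615]
```

>>> {"method": "send_rows", "body": {
  "targets": [
    [0,0.002,-0.0004,-0.001,0],
    [0,0,0,0,0]
  ]
}}

```text
time: 11.45
tool_pos: [0.5523, -0.0166, 0.1097]
tool_rot: [3.14, 0.008, -0.216]
contact_force: [-13.7, -0.4, 9.3]
opening: 0.0007
grip_force: 7.5
```

>>> {"method": "send_rows", "body": {
  "targets": [
    [0,-0.0098,0.0021,0.005,0],
    [0,-0.0098,0.0021,0.035,0],
    [0,-0.0294,0.0063,0.035,0],
    [0,-0.0392,0.0084,0.025,0],
    [0,-0.0392,0.0084,0.01,0]
  ]
}}

```text
time: 11.95
tool_pos: [0.4284, 0.0106, 0.2226]
tool_rot: [-3.141, -0.006, -0.216]
contact_force: [0.4, 0.1, 0.2]
opening: 0.0006
grip_force: 0.0
```

>>> {"method": "send_rows", "body": {
  "targets": [
    [0,0,0,0,0],
    [0,0,0,0,0]
  ]
}}

```text
time: 12.15
tool_pos: [0.4285, 0.0107, 0.2211]
tool_rot: [-3.141, -0.004, -0.216]
contact_force: [0.2, -0.9, 0.2]
opening: 0.0006
grip_force: 0.0
```

```bash
python3 -c "
from m import *
measure('w7')"
```

```text
12.15 tcp [-0.0981 -0.0391  0.2211] 0.0006454841700704175 [ 0.2 -0.9  0.2]
headtop 811 fx [-0.0293 -0.0008  0.0274] fy [0.1501 0.16   0.1714] z [0.0729 0.0751 0.0769]
headface 674 fx [-0.0296 -0.0021  0.0277] fy [0.1487 0.1506 0.1518] z [0.0315 0.0569 0.0715]
post 491 fx [-0.0133 -0.0002  0.0131] fy [-0.0877 -0.0806 -0.0759] z [0.1023 0.1188 0.1205]
posttop 412 fx [-0.0133 -0.0001  0.0131] fy [-0.0877 -0.082  -0.0762] z [0.1175 0.119  0.1205]
carrtop 2399 fx [-0.0287 -0.0004  0.0287] fy [-0.0859 -0.0597 -0.0204] z [0.0635 0.0652 0.067 ]
blue 1213 fx [-0.01   -0.0009  0.0091] fy [0.0582 0.098  0.1446] z [0.0538 0.06   0.0625]
cork 298 fx [-0.0097 -0.0006  0.0088] fy [0.0062 0.0147 0.0251] z [0.0535 0.0594 0.0621]
black 11 fx [-0.0099  0.0088  0.0096] fy [-0.0007  0.0015  0.0049] z [0.0507 0.0569 0.0582]
```

View pics/w7.png

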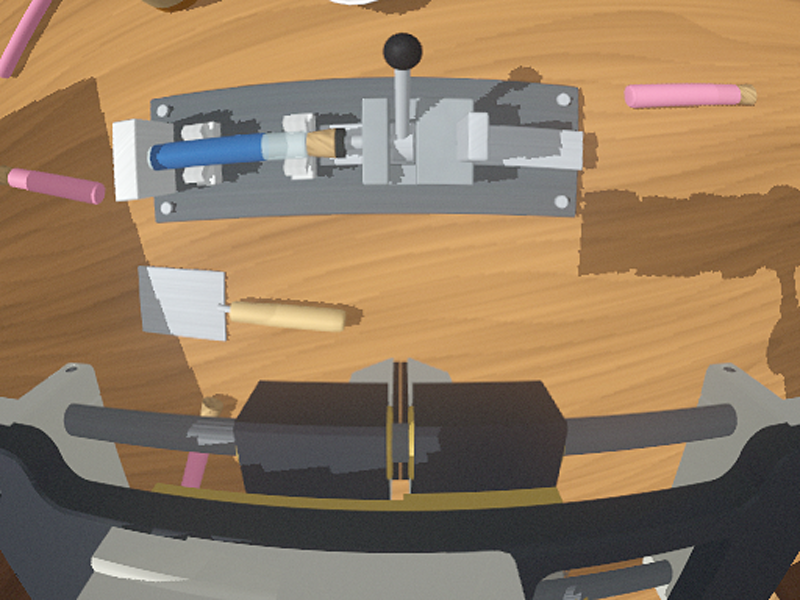

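The lever is over to +x at its stop (ball at (402,50)). The tube is home, the pad is on the cork at (340,142), and the arm is clear.

```bash
python3 -c "
from cell import *
print(hand_in())"
```

```text
the job is handed in; nothing more can be done
None
```

I clamped the tube and handed the job in at about 12 s. It sits against the head stop, the plunger is about 5.5 to 6 mm in, the lever is locked on the +x side and the arm is clear; no verdict was shown.

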